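# Square up a pair of slats in the corner stop and hold them for drilling

## Task

The two equal wooden slats lying loosely one on the other are to be drilled as a pair: knock them flush with each other and push the pair, still stacked flat on the worktop, right into the inside corner of the wooden corner stop, one long edge of each slat against the side fence (both stop blocks of the long rail) and one end of each against the short plain end fence, with no gap. Finish while still holding the pair there with the gripper, with a steady light push against both fences at once; do not let go. Leave the tape measure, try square and battery pack where they are.

Things in the scene. Friction and masses are not known exactly. Their poses are not given: they have to be found in the camera images.
- slat_low_mid (a point): centre (half-way up) of the lower of two equal plain planed wood slats, 60 x 160 x 15 mm (its own x, y, z), about 66 g, lying flat on the worktop outside the corner stop; the pair is 30 mm high. Not the short block on a 70 x 200 mm board
- slat_top_mid (a point): centre of the upper slat, the same size and axes, lying loose on the lower one, shifted by up to 6 mm across and 14 mm along it and turned by up to 0.08 rad
- slat_low: the lower slat as a body; origin at the centre of its underside, y along its 160 mm length
- slat_top: the upper slat as a body; origin at the centre of its underside, y along its 160 mm length
- corner: corner stop fixed to the worktop: two wooden fences 28 mm high at a right angle, joined on top by a 3 mm steel L-strap (31 mm overall). Origin on the worktop at the inside corner, z up. Contact faces: side fence x = 0, end fence y = 0; the slats belong at x < 0, y < 0, lengthwise along y, each centre ending at x = -30, y = -80 mm. They start about 0.1 m out from there, turned up to 0.3 rad
- side_fence: side fence; origin and axes of the corner stop. A rail (x = 30 to 55 mm, y = -179 to 36 mm) with two stop blocks before it, faces at x = 0, from y = -36 to 0 and y = -166 to -124 mm. Between them an 88 mm long, 30 mm deep recess, open on top, gives room for a finger that holds the slats at mid-length
- end_fence: the end fence; same origin and axes as the corner stop. A block x = -70 to 33 mm, y = 0 to 36 mm, 28 mm high, its flat face at y = 0. Wood rubs on wood: a slat pressed on one fence resists sliding along it with a force of up to about the pressing force
- tape: yellow tape measure standing near the robot, 38 x 85 x 64 mm, origin at the centre of its underside; leave alone
- square: try square lying flat, 110 x 168 x 19 mm, origin at the centre of its underside; leave alone
- battery: black battery pack, 73 x 110 x 66 mm, origin at the centre of its underside; leave alone

How it is judged:
By the outcome, as a careful person would: the job done as asked, in the order asked, and still so for the second after the job is handed in, while the arm keeps its last pose, push and grip.
It also fails if it takes over 54 s, if anything falls off the work surface, if the arm or the gripper's body presses on something with over 40 N, if the wrist force passes 120 N, or if a joint passes its speed limit or range.

## Robot

A 6-joint arm with a two-finger parallel gripper is mounted at the origin on the work surface; the furniture and walls round the work are solid. World frame = base frame: x ahead of the robot, y to its left, z up, the work surface at z = 0. Lengths are in m, angles in rad, forces in N, time in s.
With the tool pointing down it reaches from about 0.35 to 0.875 m from the base axis. Payload 15.5 kg.
Tool frame: the origin (TCP) lies on the front face of the gripper's body, between the roots of the fingers; the fingertips stand 73 mm ahead of it and the grasp point (between the pads) lies 54 mm ahead of it; z points along the fingers, y is the line along which they close (so a half turn about z gives the same grasp; the last joint's range is limited). The gripper opens to 85 mm and grips with 20 to 120 N. Pads are 22 mm wide; open, the fingers measure 114 mm over their backs; the gripper's body (76 mm by 85 mm) begins 54 mm behind the grasp point. The pads swing forward as they close: fully open they stand 13 mm farther back than shut.
Start: joints at [1.179, 0.494, 1.345, -0, 1.302, -0.096], TCP at [0.183, 0.598, 0.304] pointing down, gripper open.
Joint ranges: [-2.91, 2.91], [-0.82, 2.16], [0.22, 2.67], [-1.22, 4.37], [0.12, 2.79], [-3.08, 3.08]. Speed limits (rad/s): [1.89, 1.89, 2.57, 3.01, 3.01, 3.01].

## Interface

Orientations are given as a unit quaternion [x, y, z, w].
In Python, from station import get_obs, get_image, close_job gives the robot as it stands.
- The arm moves only by the tool drive_tool, never from a script. Its argument "steps" is a list of rows, each an object with "translation": the shift along the world's x, y, z in cm, a list of three; "rot": the turn, a rotation vector about the world's x, y, z in degrees, a list of three; "claw": the closure, from 0 (fully open) to 1 (shut). A call has 1 to 5 rows; each row shifts and turns the commanded pose from where the row before left it; what a row does not reach is not made up. A row lasts 1/12 s, in which the tool goes at most 41.7 mm and 7.16 degrees, less where a joint would pass 70% of its speed; a pose out of reach is approached as far as the arm can. A call is refused whole if a number of a shift passes 4.17 or a number of a turn 7.16, either way. A call with a gripper value outside its range is refused whole. The fingers move at their own pace and stop on an object; "squeeze" is the grip in N (left out, the last holds). Time passes only in rows, so rows that do not move let the fingers close. It gives the time, the measured TCP pose, the force, the opening and the grip force at its end, in the units of the state.
- get_obs(): the state, without advancing time (a new reading comes with each control period).
- get_image(name): name is "scene" or "top" or "wrist"; returns a dict with "frame" (480x640x3 uint8, blue, green, red), "K" (3x3 intrinsics, pixels), "cam_to_world" (4x4, takes a point from camera to world coordinates); the wrist camera has in their place "hand_eye" (4x4, takes a point from camera to tool coordinates, whose origin is the TCP and whose axes are the flange's). Camera axes: x right, y up, looking along -z (the intrinsics and any distortion apply to the point x, -y, -z); pixel columns grow to the right and rows downward; lengths in m; the calibration is good to about 2 mm. A picture is of the moment at which its call begins: read the wrist's pose just before it. There is no depth.
- close_job(): hands the job in; it is judged then, once.
The state is a dict: "time_s": time; "joint_pos": joint angles; "qvel": joint speeds; "effort": joint torques, N m; "ee_pos": TCP position; "tcp_rot": TCP orientation; "wrist_force": force on the tool from outside, world axes, zero at the start; "wrist_torque": the same for the moment, N m; "width": finger opening in m; "gripper_force": force on a finger pad.
Only numpy, scipy, OpenCV 4.12 (cv2) and the standard library are available. Lean on these libraries where they do the work, as an engineer would, in place of code of your own. Each camera call takes 0.05 s, during which the arm holds its last target. There are 200 camera calls.

## Working session

There is one attempt and no reset: what is moved stays moved. The work goes in short steps, Python scripts to look and compute and a tool call to move; the robot and the scene stay as the last step left them, time stands still between calls to the robot, and variables do not carry over. Pictures are saved under pics/ and viewed, at most 10 in all, crops included, and the job is handed in when it is done.

Besides the shell and the picture viewer there is one more tool, called after ">>>" by a JSON object that holds its "api" and its "payload", one argument or row to a line. drive_tool: Moves the arm, as the interface text tells. Its arguments: {"type":"object","properties":{"steps":{"type":"array","items":{"type":"object","properties":{"translation":{"type":"array","items":{"type":"number"}},"rot":{"type":"array","items":{"type":"number"}},"claw":{"type":"number"}}}},"squeeze":{"type":"number"}},"required":["steps"]}

```bash
mkdir -p pics
cat > h.py <<'E'
import numpy as np,cv2
from station import get_obs,get_image,close_job
def save(n,f):
    d=get_image(n); cv2.imwrite('pics/'+f,d['frame']); np.savez('pics/'+f+'.npz',**{k:np.array(v) for k,v in d.items()}); return d
def ray(d,uv,z):
    K=d['K'];T=d['cam_to_world'];out=[]
    for u,v in uv:
        r=np.linalg.inv(K)@[u,v,1]; r=T[:3,:3]@np.array([r[0],-r[1],-r[2]]); o=T[:3,3]
        out.append((o+r*(z-o[2])/r[2])[:2])
    return np.array(out)
E
python3 - <<'E'
from h import *
for n in('top','scene'):
    d=save(n,n+'0.png');print(d.keys(),d['K'],d['cam_to_world'])
o=get_obs();print(o)
E
```

```text
dict_keys(['frame', 'K', 'cam_to_world']) [[450.73381319   0.         315.83588558]
 [  0.         450.73381319 234.62839247]
 [  0.           0.           1.        ]] [[ 0.01701623  0.99434736 -0.10480356  0.42009134]
 [-0.99980097  0.01801338  0.00857525 -0.00671798]
 [ 0.01041465  0.10463678  0.99445597  1.07394725]
 [ 0.          0.          0.          1.        ]]
dict_keys(['frame', 'K', 'cam_to_world']) [[591.00106946   0.         317.23933294]
 [  0.         591.00106946 239.92362169]
 [  0.           0.           1.        ]] [[ 0.67693291  0.46276535 -0.57237231 -0.20305819]
 [-0.73575385  0.40357273 -0.54387069 -0.6995971 ]
 [-0.02069065  0.7892891   0.61367305  0.80365425]
 [ 0.          0.          0.          1.        ]]
{'time_s': 0.1, 'joint_pos': array([ 1.17848681e+00,  4.94104645e-01,  1.34607224e+00, -1.63757215e-05,
        1.30252213e+00, -9.54993901e-02]), 'qvel': array([ 1.65132556e-04, -7.66215766e-04, -8.13291887e-04, -1.48418040e-03,
       -1.65832497e-03, -4.71628233e-05]), 'effort': array([ 1.73273802e-03, -8.83592963e+01, -3.84558427e+01, -3.75854756e-05,
        5.04245516e-03,  2.91864785e-05]), 'ee_pos': array([0.18269782, 0.59743608, 0.303369  ]), 'tcp_rot': array([ 1.47858744e-01,  9.89008335e-01, -5.38717403e-04, -1.25930113e-04]), 'wrist_force': array([-0.31303215, -0.29897124, -0.32709398]), 'wrist_torque': array([0.03864924, 0.01885175, 0.03456092]), 'gripper_force': 0.0, 'width': 0.08507184807687891}
```

View pics/top0.png

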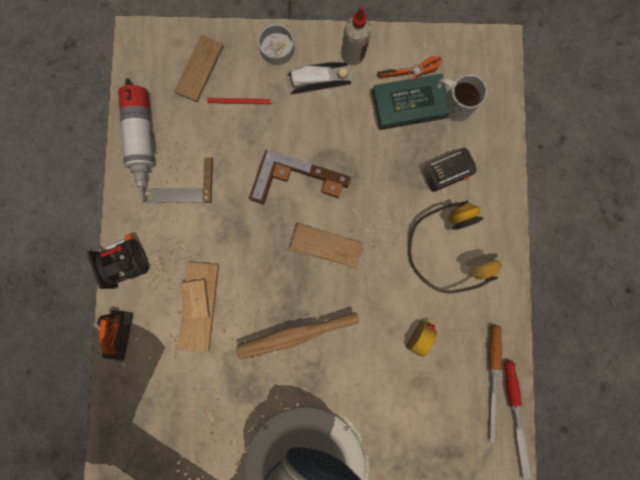

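View pics/scene0.png

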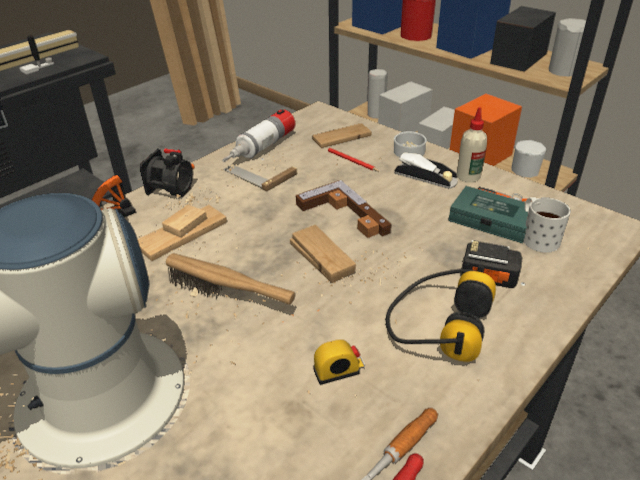

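The top view shows the slat pair at about (326,245). The corner stop's strap corner is near (268,155), with stop blocks at (282,173) and (333,189). I'll enlarge that area.

Run:
```python
import cv2
a=cv2.imread('pics/top0.png')[140:280,235:375];b=cv2.imread('pics/scene0.png')[170:290,280:400]
cv2.imwrite('pics/c1.png',cv2.resize(a[:100],None,fx=5.7,fy=5.7,interpolation=cv2.INTER_CUBIC))
cv2.imwrite('pics/c2.png',cv2.resize(a[70:],None,fx=5.7,fy=5.7,interpolation=cv2.INTER_CUBIC))
cv2.imwrite('pics/c3.png',cv2.resize(b,None,fx=5,fy=5,interpolation=cv2.INTER_CUBIC))
```

```text
(no output)
```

View pics/c1.png

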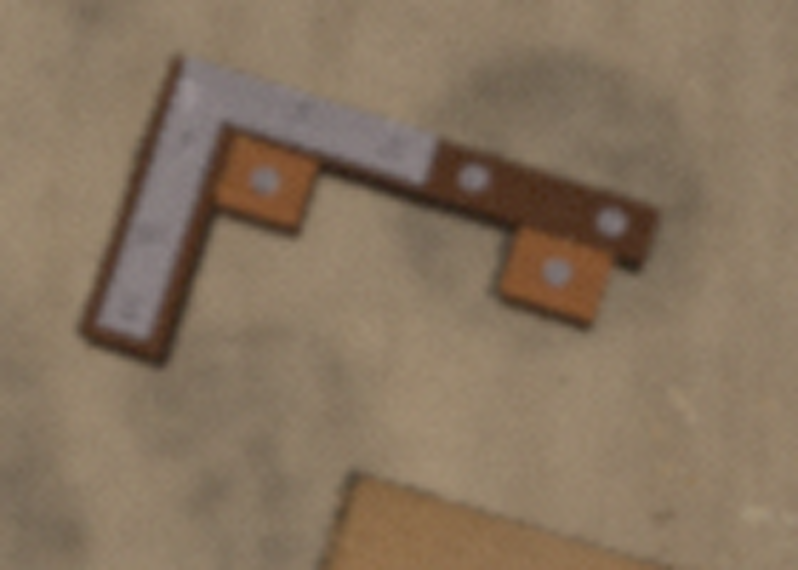

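View pics/c2.png

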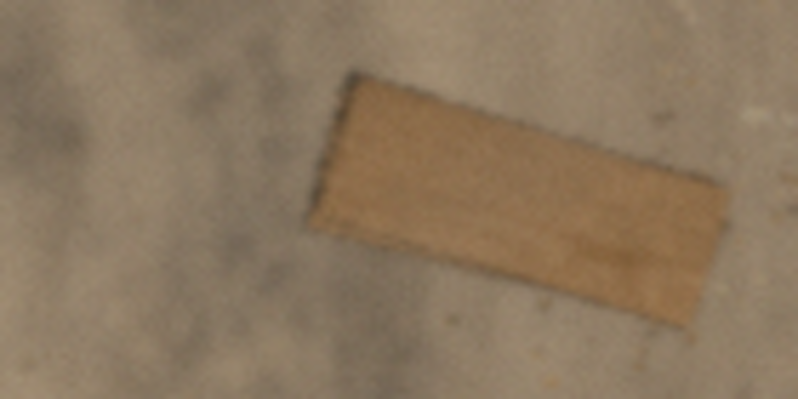

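View pics/c3.png

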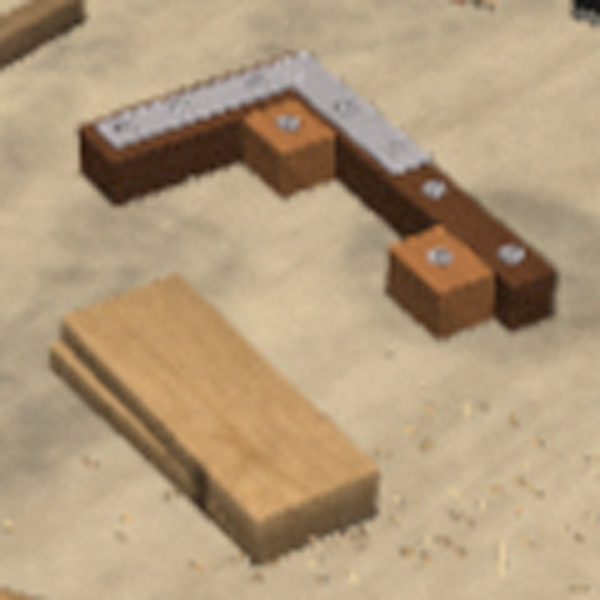

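The crops give clear corners. In the scene view the lower slat peeks out at the left (+y) end, on the robot side. Next I'll fit the poses.

```bash
cat > fit.py <<'E'
from h import *
from scipy.optimize import least_squares
def load(f): return dict(np.load('pics/'+f+'.npz'))
def unc(uv,off,f): return [((u+.5)/f-.5+off[0],(v+.5)/f-.5+off[1]) for u,v in uv]
def fit(m,w):
    m=np.array(m,float)/1000
    T=lambda p:np.c_[np.cos(p[2])*m[:,0]-np.sin(p[2])*m[:,1]+p[0],np.sin(p[2])*m[:,0]+np.cos(p[2])*m[:,1]+p[1]]
    r=least_squares(lambda p:(T(p)-w).ravel(),[.5,0,-.2]); return r.x,(r.fun.reshape(-1,2)*1000).round(1)
E
python3 - <<'E'
from fit import *
np.set_printoptions(suppress=True,precision=4)
t=load('top0.png');s=load('scene0.png')
w=ray(t,unc([(300,233),(500,292),(588,325),(162,365),(80,333),(660,208),(180,57)],(235,140),5.7),.028)
print(fit([(0,-36),(0,-124),(0,-166),(-70,0),(-70,36),(55,-179),(55,36)],w))
w=ray(s,unc([(285,150),(335,135),(390,258),(443,290),(495,272),(118,158),(80,130),(555,272)],(280,170),5),.028)
print(fit([(0,-0),(0,-36),(0,-124),(0,-166),(30,-166),(-70,0),(-70,36),(55,-179)],w))
w=ray(s,unc([(285,150),(335,135)],(280,170),5),.028);print(w)
m=[(30,80),(-30,80),(-30,-80),(30,-80)]
w=ray(t,unc([(355,78),(312,226),(688,328),(728,185)],(235,210),5.7),.03);print(fit(m,w))
w=ray(s,unc([(177,275),(62,325),(258,520),(378,468)],(280,170),5),.03);print(fit(m,w))
print(ray(s,unc([(52,345),(205,478)],(280,170),5),.015))
E
```

```text
(array([ 0.6693,  0.0898, -0.2931]), array([[ 1.2,  1.3],
       [-1. ,  0.3],
       [ 0. , -3.3],
       [ 1. ,  0.5],
       [-1.3,  0.8],
       [-0.9, -2.3],
       [ 0.9,  2.6]]))
(array([ 0.6753,  0.0842, -0.324 ]), array([[ 11.9,  26.4],
       [-24.5,   1.8],
       [  6.4,   0.6],
       [ -3.8,  -6.5],
       [ -0.8,  -7.1],
       [  1.6,  -5.9],
       [  7.7,  -1.8],
       [  1.5,  -7.5]]))
[[0.6634 0.0578]
 [0.6883 0.0483]]
(array([ 0.5054, -0.0396, -0.2561]), array([[-1.2,  1.2],
       [ 1.8,  0.2],
       [-0. , -1.1],
       [-0.5, -0.4]]))
(array([ 0.5054, -0.0414, -0.2668]), array([[-0.4,  0.8],
       [ 1.1,  3.8],
       [-1.2, -2. ],
       [ 0.6, -2.5]]))
[[ 0.4969  0.0474]
 [ 0.4746 -0.0633]]
```

>>> {"api": "drive_tool", "payload": {
  "steps": [
    {"translation": [1.6, -3.2, 0], "rot": [0, 0, -4.4], "claw": 0},
    {"translation": [1.6, -3.2, 0], "rot": [0, 0, -4.4], "claw": 0},
    {"translation": [1.6, -3.2, 0], "rot": [0, 0, -4.4], "claw": 0},
    {"translation": [1.6, -3.2, 0], "rot": [0, 0, -4.4], "claw": 0},
    {"translation": [1.6, -3.2, 0], "rot": [0, 0, -4.4], "claw": 0}
  ],
  "squeeze": 20
}}

```text
time_s: 0.52
ee_pos: [0.263, 0.436, 0.3036]
tcp_rot: [0.335, 0.942, -0.0, -0.0]
wrist_force: [0.7, 0.1, -0.1]
width: 0.0855
gripper_force: 0.0
```

>>> {"api": "drive_tool", "payload": {
  "steps": [
    {"translation": [1.6, -3.2, 0], "rot": [0, 0, -4.4], "claw": 0},
    {"translation": [1.6, -3.2, 0], "rot": [0, 0, -4.4], "claw": 0},
    {"translation": [1.6, -3.2, 0], "rot": [0, 0, -4.4], "claw": 0},
    {"translation": [1.6, -3.2, 0], "rot": [0, 0, -4.4], "claw": 0},
    {"translation": [1.6, -3.2, 0], "rot": [0, 0, -4.4], "claw": 0}
  ]
}}

```text
time_s: 0.93
ee_pos: [0.343, 0.276, 0.3038]
tcp_rot: [0.509, 0.861, -0.0, -0.0]
wrist_force: [1.7, 0.5, -0.4]
width: 0.0854
gripper_force: 0.0
```

>>> {"api": "drive_tool", "payload": {
  "steps": [
    {"translation": [1.6, -3.2, 0], "rot": [0, 0, -4.4], "claw": 0},
    {"translation": [1.6, -3.2, 0], "rot": [0, 0, -4.4], "claw": 0},
    {"translation": [1.6, -3.2, 0], "rot": [0, 0, -4.4], "claw": 0},
    {"translation": [1.6, -3.2, 0], "rot": [0, 0, -4.4], "claw": 0},
    {"translation": [1.6, -3.2, 0], "rot": [0, 0, -4.4], "claw": 0}
  ]
}}

```text
time_s: 1.35
ee_pos: [0.4231, 0.1159, 0.3039]
tcp_rot: [0.664, 0.748, -0.0, -0.0]
wrist_force: [0.8, 0.5, 0.4]
width: 0.0853
gripper_force: 0.0
```

>>> {"api": "drive_tool", "payload": {
  "steps": [
    {"translation": [1.6, -3.2, 0], "rot": [0, 0, -4.4], "claw": 0},
    {"translation": [1.6, -3.2, 0], "rot": [0, 0, -4.4], "claw": 0},
    {"translation": [1.6, -3.2, 0], "rot": [0, 0, -4.4], "claw": 0},
    {"translation": [1.6, -3.2, 0], "rot": [0, 0, -4.4], "claw": 0},
    {"translation": [1.6, -3.2, 0], "rot": [0, 0, -4.4], "claw": 0}
  ]
}}

```text
time_s: 1.77
ee_pos: [0.5031, -0.0442, 0.3037]
tcp_rot: [0.795, 0.607, -0.0, -0.0]
wrist_force: [1.2, -0.1, -0.2]
width: 0.0853
gripper_force: 0.0
```

Run:
```python
from h import *
o=get_obs();d=get_image('wrist');cv2.imwrite('pics/w1.png',d['frame'])
np.savez('pics/w1.npz',K=d['K'],he=d['hand_eye'],p=o['ee_pos'],q=o['tcp_rot'],keys=list(d.keys()));print(d.keys(),o['ee_pos'],o['tcp_rot'])
```

```text
dict_keys(['frame', 'K', 'hand_eye']) [ 0.50310202 -0.04416465  0.30373251] [ 7.94626526e-01  6.07098548e-01 -8.37213787e-05 -1.73378340e-04]
```

View pics/w1.png

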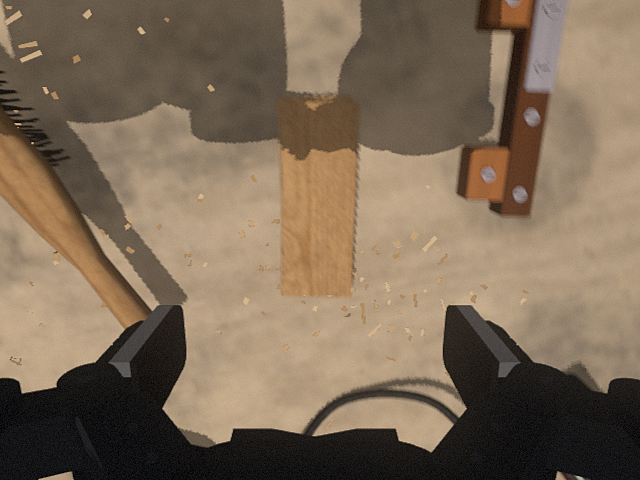

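Run:
```python
from fit import *
from scipy.spatial.transform import Rotation as R
np.set_printoptions(suppress=True,precision=4)
z=np.load('pics/w1.npz')
T=np.eye(4);T[:3,:3]=R.from_quat(z['q']).as_matrix();T[:3,3]=z['p']
d=dict(K=z['K'],cam_to_world=T@z['he'])
w=ray(d,[(281,295),(353,295),(357,97),(280,97)],.03);print(w);print(fit([(-30,-80),(30,-80),(30,80),(-30,80)],w))
w=ray(d,[(463,147),(458,197),(500,201),(515,90)],.028);print(w)
print(fit([(0,-124),(0,-166),(30,-166)],w[:3]))
im=cv2.imread('pics/w1.png');cv2.imwrite('pics/w1c.png',cv2.resize(im[80:310,250:540],None,fx=2.6,fy=2.6,interpolation=cv2.INTER_CUBIC))
```

```text
[[ 0.4571 -0.1099]
 [ 0.5167 -0.1261]
 [ 0.5585  0.0299]
 [ 0.5021  0.0453]]
(array([ 0.5086, -0.0402, -0.2712]), array([[ 1.1,  0.6],
       [-0.6,  0.8],
       [ 0.4, -1. ],
       [-0.9, -0.4]]))
[[ 0.6303 -0.0284]
 [ 0.6194 -0.0666]
 [ 0.6517 -0.0788]
 [ 0.6759  0.0032]]
(array([ 0.6637,  0.0914, -0.2632]), array([[ 1.1,  0.1],
       [ 1.1, -2.3],
       [-2.3,  2.2]]))
```

View pics/w1c.png

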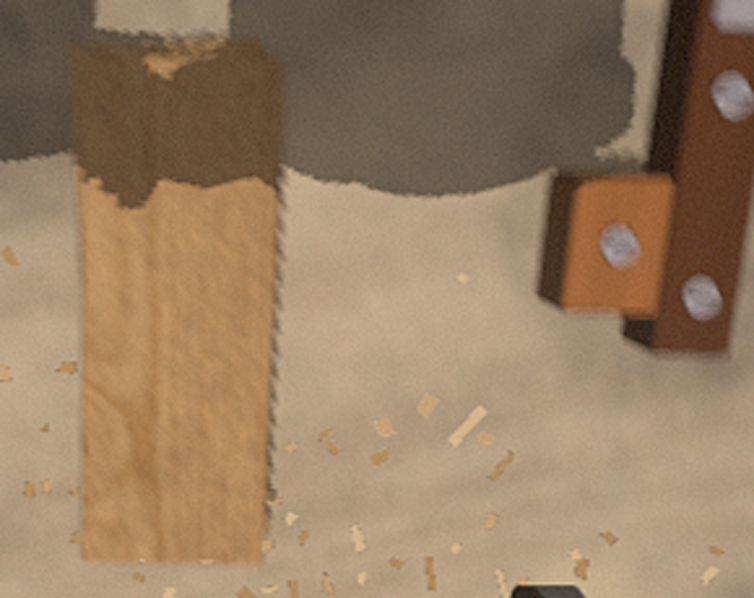

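The wrist view shows the slats centred between the fingers and a shadow over their far end. Stop block 2's front edge runs (472,148)–(466,198). I'll descend open around the pair.

>>> {"api": "drive_tool", "payload": {
  "steps": [
    {"translation": [0.1, 0.1, -3.5], "claw": 0},
    {"translation": [0.1, 0.2, -3.5], "claw": 0},
    {"translation": [0, 0, -3.5], "claw": 0},
    {"translation": [0, 0, -3.5], "claw": 0},
    {"translation": [0, 0, -3.0], "claw": 0}
  ]
}}

```text
$.steps[0]: bad value
```

>>> {"api": "drive_tool", "payload": {
  "steps": [
    {"translation": [0, 0, -2.0], "claw": 0},
    {"translation": [0, 0, -1.5], "claw": 0},
    {"translation": [0, 0, -0.5], "claw": 0},
    {"translation": [0, 0, 0], "claw": 0}
  ]
}}

```text
$.steps[0]: bad value
```

>>> {"api": "drive_tool", "payload": {
  "steps": [
    {"translation": [0, 0, -0.2], "claw": 0.12},
    {"translation": [0, 0, -0.2], "claw": 0.12},
    {"translation": [0, 0, -0.2], "claw": 0.12},
    {"translation": [0, 0, 0], "claw": 0.12}
  ]
}}

```text
$.steps[0]: bad value
```

>>> {"api": "drive_tool", "payload": {
  "steps": [
    {"translation": [0.1, 0.1, -3.5], "rot": [0, 0, 0], "claw": 0},
    {"translation": [0.1, 0.2, -3.5], "rot": [0, 0, 0], "claw": 0},
    {"translation": [0, 0, -3.5], "rot": [0, 0, 0], "claw": 0},
    {"translation": [0, 0, -3.5], "rot": [0, 0, 0], "claw": 0},
    {"translation": [0, 0, -3.0], "rot": [0, 0, 0], "claw": 0}
  ]
}}

```text
time_s: 2.23
ee_pos: [0.5041, -0.0392, 0.1318]
tcp_rot: [0.793, 0.609, -0.0, -0.0]
wrist_force: [1.0, 0.6, -0.1]
width: 0.0853
gripper_force: 0.0
```

>>> {"api": "drive_tool", "payload": {
  "steps": [
    {"translation": [0, 0, -2.0], "rot": [0, 0, 0], "claw": 0},
    {"translation": [0, 0, -1.5], "rot": [0, 0, 0], "claw": 0},
    {"translation": [0, 0, -0.5], "rot": [0, 0, 0], "claw": 0},
    {"translation": [0, 0, 0], "rot": [0, 0, 0], "claw": 0}
  ]
}}

```text
time_s: 2.57
ee_pos: [0.5042, -0.0392, 0.0929]
tcp_rot: [0.793, 0.609, -0.001, -0.001]
wrist_force: [-0.6, 0.1, 0.1]
width: 0.0852
gripper_force: 0.0
```

>>> {"api": "drive_tool", "payload": {
  "steps": [
    {"translation": [0, 0, -0.2], "rot": [0, 0, 0], "claw": 0.12},
    {"translation": [0, 0, -0.2], "rot": [0, 0, 0], "claw": 0.12},
    {"translation": [0, 0, -0.2], "rot": [0, 0, 0], "claw": 0.12},
    {"translation": [0, 0, 0], "rot": [0, 0, 0], "claw": 0.12}
  ]
}}

```text
time_s: 2.9
ee_pos: [0.505, -0.0393, 0.0883]
tcp_rot: [0.793, 0.609, 0.0, 0.0]
wrist_force: [-0.3, -0.9, -0.8]
width: 0.0751
gripper_force: 0.0
```

>>> {"api": "drive_tool", "payload": {
  "steps": [
    {"translation": [0, 0, -0.2], "rot": [0, 0, 0], "claw": 0.16},
    {"translation": [0, 0, -0.2], "rot": [0, 0, 0], "claw": 0.16},
    {"translation": [0, 0, 0], "rot": [0, 0, 0], "claw": 0.16}
  ]
}}

```text
time_s: 3.15
ee_pos: [0.5047, -0.0393, 0.0837]
tcp_rot: [0.793, 0.609, -0.0, -0.0]
wrist_force: [-0.6, -0.1, 0.3]
width: 0.0717
gripper_force: 0.0
```

>>> {"api": "drive_tool", "payload": {
  "steps": [
    {"translation": [0, 0, -0.2], "rot": [0, 0, 0], "claw": 0.16},
    {"translation": [0, 0, -0.2], "rot": [0, 0, 0], "claw": 0.16},
    {"translation": [0, 0, 0], "rot": [0, 0, 0], "claw": 0.16}
  ]
}}

```text
time_s: 3.4
ee_pos: [0.5046, -0.0393, 0.0795]
tcp_rot: [0.793, 0.609, -0.0, -0.0]
wrist_force: [0.2, 0.4, -0.0]
width: 0.072
gripper_force: 0.0
```

>>> {"api": "drive_tool", "payload": {
  "steps": [
    {"translation": [0, 0, -0.2], "rot": [0, 0, 0], "claw": 0.16},
    {"translation": [0, 0, -0.2], "rot": [0, 0, 0], "claw": 0.16},
    {"translation": [0, 0, 0], "rot": [0, 0, 0], "claw": 0.16}
  ]
}}

```text
time_s: 3.65
ee_pos: [0.5047, -0.0393, 0.0755]
tcp_rot: [0.793, 0.609, -0.0, -0.0]
wrist_force: [-0.5, 0.4, 0.4]
width: 0.072
gripper_force: 0.0
```

>>> {"api": "drive_tool", "payload": {
  "steps": [
    {"translation": [0, 0, -0.2], "rot": [0, 0, 0], "claw": 0.16},
    {"translation": [0, 0, 0], "rot": [0, 0, 0], "claw": 0.16}
  ]
}}

```text
time_s: 3.82
ee_pos: [0.5047, -0.0393, 0.0736]
tcp_rot: [0.793, 0.609, -0.0, -0.0]
wrist_force: [0.3, 0.7, -0.5]
width: 0.0718
gripper_force: 0.0
```

>>> {"api": "drive_tool", "payload": {
  "steps": [
    {"translation": [0, 0, -0.2], "rot": [0, 0, 0], "claw": 0.16},
    {"translation": [0, 0, 0], "rot": [0, 0, 0], "claw": 0.16}
  ]
}}

```text
time_s: 3.98
ee_pos: [0.5047, -0.0393, 0.0716]
tcp_rot: [0.793, 0.609, -0.0, -0.0]
wrist_force: [0.2, -0.3, 0.4]
width: 0.0716
gripper_force: 0.0
```

>>> {"api": "drive_tool", "payload": {
  "steps": [
    {"translation": [0, 0, -0.2], "rot": [0, 0, 0], "claw": 0.16},
    {"translation": [0, 0, 0], "rot": [0, 0, 0], "claw": 0.16}
  ]
}}

```text
time_s: 4.15
ee_pos: [0.5047, -0.0393, 0.0696]
tcp_rot: [0.793, 0.609, -0.0, -0.0]
wrist_force: [0.3, 0.1, -0.4]
width: 0.0717
gripper_force: 0.0
```

>>> {"api": "drive_tool", "payload": {
  "steps": [
    {"translation": [0, 0, 0.2], "rot": [0, 0, 0], "claw": 0.22},
    {"translation": [0, 0, 0], "rot": [0, 0, 0], "claw": 0.26},
    {"translation": [0, 0, 0], "rot": [0, 0, 0], "claw": 0.3},
    {"translation": [0, 0, 0], "rot": [0, 0, 0], "claw": 0.35},
    {"translation": [0, 0, 0], "rot": [0, 0, 0], "claw": 0.4}
  ],
  "squeeze": 20
}}

```text
time_s: 4.57
ee_pos: [0.5049, -0.0393, 0.0723]
tcp_rot: [0.793, 0.609, 0.0, 0.0]
wrist_force: [-1.0, 0.1, 7.0]
width: 0.0599
gripper_force: 20.0
```

>>> {"api": "drive_tool", "payload": {
  "steps": [
    {"translation": [0, 0, 0], "rot": [0, 0, 0], "claw": 0.5},
    {"translation": [0, 0, 0], "rot": [0, 0, 0], "claw": 0.5},
    {"translation": [0, 0, 0], "rot": [0, 0, 0], "claw": 0.5}
  ]
}}

```text
time_s: 4.82
ee_pos: [0.5049, -0.0393, 0.0723]
tcp_rot: [0.793, 0.609, 0.0, 0.0]
wrist_force: [-0.3, 0.7, 7.2]
width: 0.0599
gripper_force: 20.0
```

>>> {"api": "drive_tool", "payload": {
  "steps": [
    {"translation": [0, 0, 0], "rot": [0, 0, 0], "claw": 0.27},
    {"translation": [0, 0, 0.2], "rot": [0, 0, 0], "claw": 0.27},
    {"translation": [0, 0, 0], "rot": [0, 0, 0], "claw": 0.5},
    {"translation": [0, 0, 0], "rot": [0, 0, 0], "claw": 0.5},
    {"translation": [0, 0, 0], "rot": [0, 0, 0], "claw": 0.5}
  ]
}}

```text
time_s: 5.23
ee_pos: [0.5048, -0.0393, 0.0743]
tcp_rot: [0.793, 0.609, 0.0, 0.0]
wrist_force: [-1.4, 1.1, 8.7]
width: 0.0597
gripper_force: 20.3
```

>>> {"api": "drive_tool", "payload": {
  "steps": [
    {"translation": [0, 0, 0.07], "rot": [0, 0, 0], "claw": 0.5},
    {"translation": [0.5, 0.25, 0], "rot": [0, 0, -0.3], "claw": 0.5},
    {"translation": [1.0, 0.5, 0], "rot": [0, 0, -0.3], "claw": 0.5},
    {"translation": [1.0, 0.5, 0], "rot": [0, 0, -0.3], "claw": 0.5},
    {"translation": [1.0, 0.5, 0], "rot": [0, 0, -0.3], "claw": 0.5}
  ]
}}

```text
time_s: 5.65
ee_pos: [0.5413, -0.0212, 0.0746]
tcp_rot: [0.8, 0.6, 0.0, 0.0]
wrist_force: [-0.4, 0.4, -2.1]
width: 0.0597
gripper_force: 21.8
```

>>> {"api": "drive_tool", "payload": {
  "steps": [
    {"translation": [1.0, 0.5, 0], "rot": [0, 0, -0.3], "claw": 0.5},
    {"translation": [1.0, 0.5, 0], "rot": [0, 0, -0.3], "claw": 0.5},
    {"translation": [1.0, 0.5, 0], "rot": [0, 0, 0], "claw": 0.5},
    {"translation": [1.0, 0.5, 0], "rot": [0, 0, 0], "claw": 0.5},
    {"translation": [1.0, 0.5, 0], "rot": [0, 0, 0], "claw": 0.5}
  ]
}}

```text
time_s: 6.07
ee_pos: [0.5912, 0.0041, 0.0745]
tcp_rot: [0.803, 0.596, 0.0, 0.0]
wrist_force: [-0.3, 0.7, -1.5]
width: 0.0597
gripper_force: 21.8
```

>>> {"api": "drive_tool", "payload": {
  "steps": [
    {"translation": [0.8, 0.4, 0], "rot": [0, 0, 0], "claw": 0.5},
    {"translation": [0.5, 0.25, 0], "rot": [0, 0, 0], "claw": 0.5},
    {"translation": [0, 0, 0], "rot": [0, 0, 0], "claw": 0.5}
  ]
}}

```text
time_s: 6.32
ee_pos: [0.604, 0.0104, 0.0745]
tcp_rot: [0.803, 0.596, 0.0, 0.0]
wrist_force: [0.2, -0.1, -0.7]
width: 0.0598
gripper_force: 21.8
```

Run:
```python
from h import *
t=save('top','t2.png')['frame'];s=save('scene','s2.png')['frame']
a=cv2.resize(t[140:240,230:370],None,fx=4,fy=4,interpolation=cv2.INTER_CUBIC)
b=cv2.resize(s[150:290,270:400],None,fx=4,fy=4,interpolation=cv2.INTER_CUBIC)
d=get_image('wrist')['frame'];cv2.imwrite('pics/w2.png',d)
cv2.imwrite('pics/s2c.png',b)
```

```text
(no output)
```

View pics/w2.png

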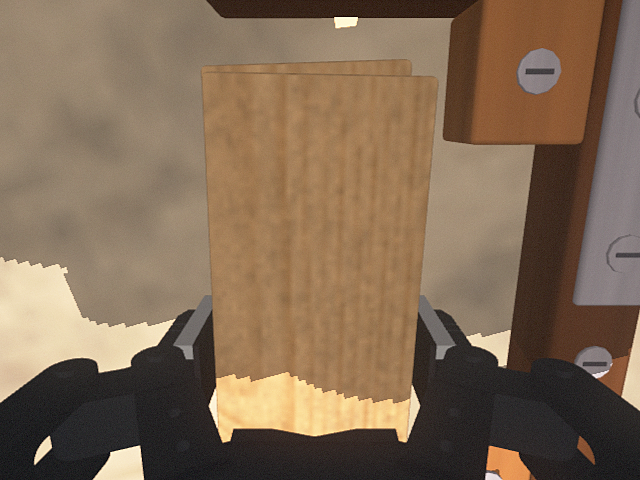

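The wrist view shows the lower slat's end at (205,66)–(410,60), ahead of the top's at (203,70)–(437,77), so the two are turned about 3° relative to each other. The end fence is near row 17, and the block face is about 10 mm to the right. Next I'll push toward the end fence.

>>> {"api": "drive_tool", "payload": {
  "steps": [
    {"translation": [0.12, 0.38, 0], "rot": [0, 0, 0], "claw": 0.5},
    {"translation": [0.12, 0.38, 0], "rot": [0, 0, 0], "claw": 0.5},
    {"translation": [0, 0, 0], "rot": [0, 0, 0], "claw": 0.5}
  ]
}}

```text
time_s: 6.72
ee_pos: [0.6052, 0.0178, 0.0747]
tcp_rot: [0.803, 0.596, 0.0, -0.0]
wrist_force: [0.1, 0.6, -0.6]
width: 0.0597
gripper_force: 21.8
```

>>> {"api": "drive_tool", "payload": {
  "steps": [
    {"translation": [0.06, 0.19, 0], "rot": [0, 0, 0], "claw": 0.5},
    {"translation": [0, 0, 0], "rot": [0, 0, 0], "claw": 0.5}
  ]
}}

```text
time_s: 6.88
ee_pos: [0.6058, 0.0195, 0.0746]
tcp_rot: [0.803, 0.596, 0.0, 0.0]
wrist_force: [-0.5, 0.5, -0.8]
width: 0.0599
gripper_force: 21.8
```

>>> {"api": "drive_tool", "payload": {
  "steps": [
    {"translation": [0.06, 0.19, 0], "rot": [0, 0, 0], "claw": 0.5},
    {"translation": [0, 0, 0], "rot": [0, 0, 0], "claw": 0.5}
  ]
}}

```text
time_s: 7.05
ee_pos: [0.6065, 0.0213, 0.0746]
tcp_rot: [0.803, 0.596, 0.0, 0.0]
wrist_force: [-0.1, -0.3, -1.6]
width: 0.0599
gripper_force: 21.8
```

>>> {"api": "drive_tool", "payload": {
  "steps": [
    {"translation": [0.06, 0.19, 0], "rot": [0, 0, 0], "claw": 0.5},
    {"translation": [0, 0, 0], "rot": [0, 0, 0], "claw": 0.5}
  ]
}}

```text
time_s: 7.22
ee_pos: [0.6065, 0.023, 0.0744]
tcp_rot: [0.803, 0.596, -0.001, -0.0]
wrist_force: [-2.4, -2.4, -0.6]
width: 0.0597
gripper_force: 21.7
```

>>> {"api": "drive_tool", "payload": {
  "steps": [
    {"translation": [0.03, 0.1, 0], "rot": [0, 0, 0], "claw": 0.5},
    {"translation": [0, 0, 0], "rot": [0, 0, 0], "claw": 0.5}
  ]
}}

```text
time_s: 7.38
ee_pos: [0.6073, 0.0241, 0.0745]
tcp_rot: [0.803, 0.596, 0.0, -0.0]
wrist_force: [0.4, -0.5, 0.2]
width: 0.0598
gripper_force: 21.6
```

>>> {"api": "drive_tool", "payload": {
  "steps": [
    {"translation": [0.03, 0.1, 0], "rot": [0, 0, 0], "claw": 0.5},
    {"translation": [0, 0, 0], "rot": [0, 0, 0], "claw": 0.5}
  ]
}}

```text
time_s: 7.55
ee_pos: [0.6078, 0.0251, 0.0747]
tcp_rot: [0.803, 0.596, 0.0, 0.0]
wrist_force: [0.1, 1.0, -1.0]
width: 0.0593
gripper_force: 21.6
```

>>> {"api": "drive_tool", "payload": {
  "steps": [
    {"translation": [0.03, 0.1, 0], "rot": [0, 0, 0], "claw": 0.5},
    {"translation": [0, 0, 0], "rot": [0, 0, 0], "claw": 0.5}
  ]
}}

```text
time_s: 7.72
ee_pos: [0.6081, 0.0261, 0.0746]
tcp_rot: [0.803, 0.596, 0.0, 0.0]
wrist_force: [0.3, -0.3, 0.5]
width: 0.0597
gripper_force: 21.7
```

>>> {"api": "drive_tool", "payload": {
  "steps": [
    {"translation": [0.03, 0.1, 0], "rot": [0, 0, 0], "claw": 0.5},
    {"translation": [0, 0, 0], "rot": [0, 0, 0], "claw": 0.5}
  ]
}}

```text
time_s: 7.88
ee_pos: [0.6083, 0.0268, 0.0746]
tcp_rot: [0.803, 0.596, -0.0, 0.0]
wrist_force: [-0.2, -3.6, -0.6]
width: 0.06
gripper_force: 21.7
```

>>> {"api": "drive_tool", "payload": {
  "steps": [
    {"translation": [0.03, 0.1, 0], "rot": [0, 0, 0], "claw": 0.5},
    {"translation": [0, 0, 0], "rot": [0, 0, 0], "claw": 0.5}
  ]
}}

```text
time_s: 8.05
ee_pos: [0.6087, 0.0271, 0.0746]
tcp_rot: [0.803, 0.596, -0.0, 0.001]
wrist_force: [0.4, -11.3, 0.2]
width: 0.0594
gripper_force: 21.8
```

>>> {"api": "drive_tool", "payload": {
  "steps": [
    {"translation": [0.03, 0.1, 0], "rot": [0, 0, 0], "claw": 0.5},
    {"translation": [0, 0, 0], "rot": [0, 0, 0], "claw": 0.5}
  ]
}}

```text
time_s: 8.22
ee_pos: [0.6093, 0.0274, 0.0748]
tcp_rot: [0.803, 0.596, -0.0, 0.001]
wrist_force: [1.5, -20.0, -0.5]
width: 0.0596
gripper_force: 21.7
```

>>> {"api": "drive_tool", "payload": {
  "steps": [
    {"translation": [0.03, 0.1, 0], "rot": [0, 0, 0], "claw": 0.5},
    {"translation": [0, 0, 0], "rot": [0, 0, 0], "claw": 0.5}
  ]
}}

```text
time_s: 8.38
ee_pos: [0.6096, 0.0278, 0.0748]
tcp_rot: [0.803, 0.596, -0.0, 0.001]
wrist_force: [0.7, -25.6, 0.9]
width: 0.0596
gripper_force: 22.0
```

Run:
```python
from h import *
o=get_obs();print(o['wrist_force'],o['wrist_torque'],o['ee_pos'])
d=get_image('wrist')['frame'];cv2.imwrite('pics/w3.png',d)
g=cv2.GaussianBlur(cv2.cvtColor(d,cv2.COLOR_BGR2GRAY),(3,3),0)
for u in(225,260,300,340,380,415):
    print(u,g[0:80:2,u])
```

```text
[  0.65781391 -25.56514897   0.91510803] [-3.96357909 -0.03104812 -0.18755799] [0.60962313 0.02780681 0.07476223]
225 [143 142 140 140 141 142 140 141 140 142 140 142 143 142 142 141 141 141
 141 141 137 123 106  89  66  70  69  69  69  69  70  67  70  68  69  66
  63  58  69 121]
260 [148 149 147 148 146 147 149 149 148 116 129 143 144 143 141 140 140 140
 141 141 137 123 108  88  69  70  70  68  68  69  71  70  69  69  69  66
  64  60  63 129]
300 [141 141 141 140 140 139 140 141 140 142 141 141 142 141 140 139 142 140
 141 139 137 124 107  86  67  66  68  67  68  68  68  70  70  70  69  66
  63  60  64 119]
340 [144 141 140 139 141 141 139 140 140 140 140 139 141 140 140 140 140 141
 140 139 134 125 108  86  66  69  67  67  68  66  69  70  70  69  68  65
  62  59  61 111]
380 [152 152 151 152 152 152 150 149 111 125 138 139 139 140 140 139 141 140
 138 139 135 124 108  83  65  64  65  67  66  67  67  66  66  67  67  66
  61  59  56 106]
415 [140 139 137 139 138 137 137 137 136 138 137 138 138 138 138 139 139 140
 138 138 134 123 109  82  63  66  66  66  65  67  65  66  68  68  67  64
  61  57  56 103]
```

Run:
```python
import cv2
d=cv2.imread('pics/w3.png')[0:260,170:570];cv2.imwrite('pics/w3c.png',cv2.resize(d,None,fx=2,fy=2,interpolation=cv2.INTER_CUBIC))
```

```text
(no output)
```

View pics/w3c.png

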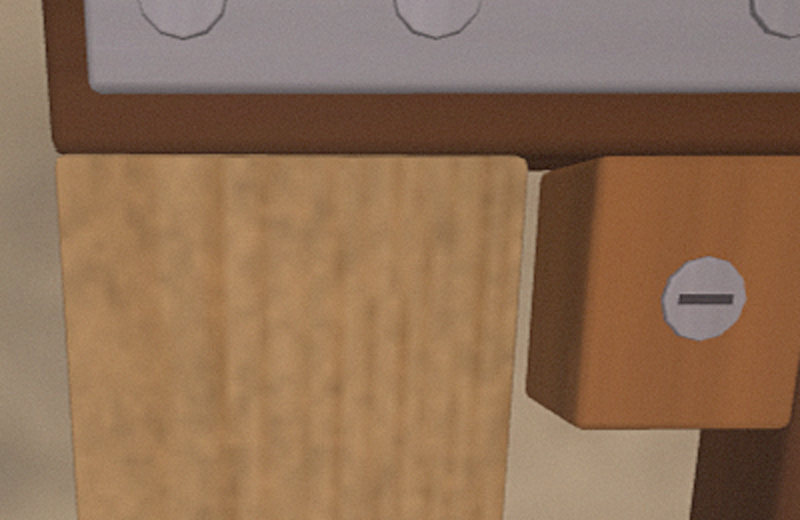

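The top slat's end is square on the end fence (crop row ~155), and the gap to the block face is about 9.6 mm. I'll ease the y-force to about zero, then move in x.

>>> {"api": "drive_tool", "payload": {
  "steps": [
    {"translation": [-0.08, -0.28, 0], "rot": [0, 0, 0], "claw": 0.5},
    {"translation": [0, 0, 0], "rot": [0, 0, 0], "claw": 0.5}
  ]
}}

```text
time_s: 8.6
ee_pos: [0.6085, 0.0267, 0.0747]
tcp_rot: [0.803, 0.596, 0.0, 0.0]
wrist_force: [0.2, -1.9, 0.5]
width: 0.0597
gripper_force: 22.2
```

>>> {"api": "drive_tool", "payload": {
  "steps": [
    {"translation": [0.29, -0.09, 0], "rot": [0, 0, 0], "claw": 0.5},
    {"translation": [0.29, -0.09, 0], "rot": [0, 0, 0], "claw": 0.5},
    {"translation": [0.19, -0.06, 0], "rot": [0, 0, 0], "claw": 0.5},
    {"translation": [0, 0, 0], "rot": [0, 0, 0], "claw": 0.5}
  ]
}}

```text
time_s: 8.93
ee_pos: [0.6167, 0.0249, 0.0746]
tcp_rot: [0.803, 0.596, 0.0, 0.0]
wrist_force: [1.1, 0.4, 1.1]
width: 0.0597
gripper_force: 22.1
```

>>> {"api": "drive_tool", "payload": {
  "steps": [
    {"translation": [0.1, -0.03, 0], "rot": [0, 0, 0], "claw": 0.5},
    {"translation": [0, 0, 0], "rot": [0, 0, 0], "claw": 0.5}
  ]
}}

```text
time_s: 9.1
ee_pos: [0.6171, 0.0246, 0.0746]
tcp_rot: [0.803, 0.596, 0.0, -0.0]
wrist_force: [0.8, 1.8, 1.2]
width: 0.0598
gripper_force: 22.2
```

>>> {"api": "drive_tool", "payload": {
  "steps": [
    {"translation": [0.1, -0.03, 0], "rot": [0, 0, 0], "claw": 0.5},
    {"translation": [0, 0, 0], "rot": [0, 0, 0], "claw": 0.5}
  ]
}}

```text
time_s: 9.27
ee_pos: [0.618, 0.0242, 0.0746]
tcp_rot: [0.803, 0.596, -0.0, -0.0]
wrist_force: [-0.4, 1.8, 1.2]
width: 0.0596
gripper_force: 22.2
```

>>> {"api": "drive_tool", "payload": {
  "steps": [
    {"translation": [0.1, -0.03, 0], "rot": [0, 0, 0], "claw": 0.5},
    {"translation": [0, 0, 0], "rot": [0, 0, 0], "claw": 0.5}
  ]
}}

```text
time_s: 9.43
ee_pos: [0.6185, 0.024, 0.0745]
tcp_rot: [0.803, 0.596, -0.0, -0.0]
wrist_force: [-4.4, 1.9, 3.6]
width: 0.0595
gripper_force: 22.4
```

>>> {"api": "drive_tool", "payload": {
  "steps": [
    {"translation": [0.1, -0.03, 0], "rot": [0, 0, 0], "claw": 0.5},
    {"translation": [0, 0, 0], "rot": [0, 0, 0], "claw": 0.5}
  ]
}}

```text
time_s: 9.6
ee_pos: [0.6187, 0.0238, 0.0744]
tcp_rot: [0.803, 0.596, -0.001, -0.001]
wrist_force: [-9.6, 3.2, 7.3]
width: 0.0597
gripper_force: 22.9
```

>>> {"api": "drive_tool", "payload": {
  "steps": [
    {"translation": [0.05, -0.015, 0], "rot": [0, 0, 0], "claw": 0.5},
    {"translation": [0, 0, 0], "rot": [0, 0, 0], "claw": 0.5}
  ]
}}

```text
time_s: 9.77
ee_pos: [0.6188, 0.0238, 0.0744]
tcp_rot: [0.803, 0.596, -0.001, -0.001]
wrist_force: [-11.5, 4.5, 9.4]
width: 0.0597
gripper_force: 23.1
```

>>> {"api": "drive_tool", "payload": {
  "steps": [
    {"translation": [-0.08, 0.02, 0], "rot": [0, 0, 0], "claw": 0.5},
    {"translation": [0, 0, 0], "rot": [0, 0, 0], "claw": 0.5}
  ]
}}

```text
time_s: 9.93
ee_pos: [0.6187, 0.0238, 0.0744]
tcp_rot: [0.803, 0.596, -0.001, -0.001]
wrist_force: [-7.2, 2.4, 5.0]
width: 0.0597
gripper_force: 22.7
```

>>> {"api": "drive_tool", "payload": {
  "steps": [
    {"translation": [0.03, 0.1, 0], "rot": [0, 0, 0], "claw": 0.5},
    {"translation": [0, 0, 0], "rot": [0, 0, 0], "claw": 0.5}
  ]
}}

```text
time_s: 10.1
ee_pos: [0.6189, 0.0245, 0.0744]
tcp_rot: [0.803, 0.596, -0.001, -0.001]
wrist_force: [-7.6, -0.7, 5.0]
width: 0.0596
gripper_force: 22.8
```

>>> {"api": "drive_tool", "payload": {
  "steps": [
    {"translation": [0.03, 0.1, 0], "rot": [0, 0, 0], "claw": 0.5},
    {"translation": [0, 0, 0], "rot": [0, 0, 0], "claw": 0.5}
  ]
}}

```text
time_s: 10.27
ee_pos: [0.619, 0.0249, 0.0744]
tcp_rot: [0.803, 0.596, -0.002, -0.0]
wrist_force: [-9.6, -8.5, 7.0]
width: 0.0596
gripper_force: 22.9
```

>>> {"api": "drive_tool", "payload": {
  "steps": [
    {"translation": [0.03, 0.1, 0], "rot": [0, 0, 0], "claw": 0.5},
    {"translation": [0, 0, 0], "rot": [0, 0, 0], "claw": 0.5}
  ]
}}

```text
time_s: 10.43
ee_pos: [0.6191, 0.0251, 0.0743]
tcp_rot: [0.803, 0.596, -0.002, -0.0]
wrist_force: [-10.9, -17.6, 7.7]
width: 0.0595
gripper_force: 23.0
```

>>> {"api": "drive_tool", "payload": {
  "steps": [
    {"translation": [-0.03, -0.1, 0], "rot": [0, 0, 0], "claw": 0.5},
    {"translation": [0, 0, 0], "rot": [0, 0, 0], "claw": 0.5}
  ]
}}

```text
time_s: 10.6
ee_pos: [0.6191, 0.025, 0.0743]
tcp_rot: [0.803, 0.596, -0.001, -0.001]
wrist_force: [-8.7, -6.4, 5.4]
width: 0.0595
gripper_force: 22.8
```

>>> {"api": "drive_tool", "payload": {
  "steps": [
    {"translation": [0.06, -0.02, 0], "rot": [0, 0, 0], "claw": 0.5},
    {"translation": [0, 0, 0], "rot": [0, 0, 0], "claw": 0.5}
  ]
}}

```text
time_s: 10.77
ee_pos: [0.6191, 0.0249, 0.0743]
tcp_rot: [0.803, 0.596, -0.002, -0.001]
wrist_force: [-12.5, -4.6, 8.0]
width: 0.0598
gripper_force: 23.2
```

Run:
```python
from h import *
o=get_obs();print(o['wrist_force'],o['wrist_torque'],o['ee_pos'])
d=get_image('wrist')['frame'];cv2.imwrite('pics/w4.png',d)
s=save('scene','s4.png')['frame']
a=cv2.resize(d[20:320,170:530],None,fx=1.35,fy=1.35)
b=cv2.resize(s[150:260,280:400],None,fx=2.6,fy=2.6,interpolation=cv2.INTER_CUBIC)
c=np.zeros((405,800,3),np.uint8);c[:a.shape[0],:a.shape[1]]=a;c[:b.shape[0],a.shape[1]:a.shape[1]+b.shape[1]]=b
cv2.imwrite('pics/f.png',c)
```

```text
[-12.48712312  -4.64864852   7.99848511] [-0.81991398  1.65917608  0.34584236] [0.6191353  0.0249336  0.07431827]
```

View pics/f.png

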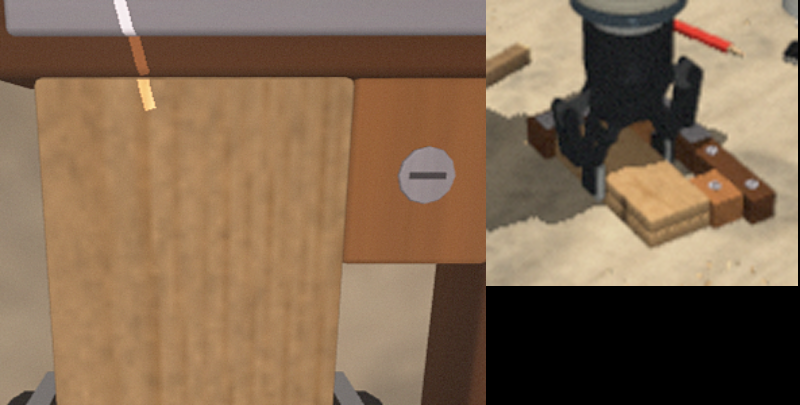

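The wrist crop shows the top slat tight against the end fence (row ~78) and the block edge (col ~350). The scene crop can't settle whether the lower slat is flush, so I'll knock firmly in x and then y, and ease to a light push.

>>> {"api": "drive_tool", "payload": {
  "steps": [
    {"translation": [-0.05, -0.1, 0], "rot": [0, 0, 0], "claw": 0.5},
    {"translation": [0.1, -0.03, 0], "rot": [0, 0, 0], "claw": 0.5},
    {"translation": [0.1, -0.03, 0], "rot": [0, 0, 0], "claw": 0.5},
    {"translation": [0.1, -0.03, 0], "rot": [0, 0, 0], "claw": 0.5},
    {"translation": [0, 0, 0], "rot": [0, 0, 0], "claw": 0.5}
  ]
}}

```text
time_s: 11.28
ee_pos: [0.6194, 0.0246, 0.074]
tcp_rot: [0.803, 0.596, -0.003, -0.003]
wrist_force: [-24.1, 8.7, 17.9]
width: 0.0596
gripper_force: 25.2
```

>>> {"api": "drive_tool", "payload": {
  "steps": [
    {"translation": [-0.15, 0.045, 0], "rot": [0, 0, 0], "claw": 0.5},
    {"translation": [-0.15, 0.045, 0], "rot": [0, 0, 0], "claw": 0.5},
    {"translation": [0.03, 0.1, 0], "rot": [0, 0, 0], "claw": 0.5},
    {"translation": [0, 0, 0], "rot": [0, 0, 0], "claw": 0.5}
  ]
}}

```text
time_s: 11.62
ee_pos: [0.6191, 0.0249, 0.0742]
tcp_rot: [0.803, 0.596, -0.002, -0.001]
wrist_force: [-10.8, -5.8, 6.0]
width: 0.0595
gripper_force: 23.2
```

>>> {"api": "drive_tool", "payload": {
  "steps": [
    {"translation": [0.04, 0.14, 0], "rot": [0, 0, 0], "claw": 0.5},
    {"translation": [0, 0, 0], "rot": [0, 0, 0], "claw": 0.5}
  ]
}}

```text
time_s: 11.78
ee_pos: [0.6192, 0.0254, 0.0741]
tcp_rot: [0.803, 0.596, -0.002, -0.0]
wrist_force: [-12.2, -15.9, 6.2]
width: 0.0597
gripper_force: 23.3
```

>>> {"api": "drive_tool", "payload": {
  "steps": [
    {"translation": [0.03, 0.1, 0], "rot": [0, 0, 0], "claw": 0.5},
    {"translation": [0, 0, 0], "rot": [0, 0, 0], "claw": 0.5}
  ]
}}

```text
time_s: 11.95
ee_pos: [0.6194, 0.026, 0.0741]
tcp_rot: [0.803, 0.596, -0.003, -0.0]
wrist_force: [-13.8, -20.6, 6.0]
width: 0.0595
gripper_force: 23.3
```

>>> {"api": "drive_tool", "payload": {
  "steps": [
    {"translation": [-0.05, -0.16, 0], "rot": [0, 0, 0], "claw": 0.5},
    {"translation": [0, 0, 0], "rot": [0, 0, 0], "claw": 0.5},
    {"translation": [0, 0, 0], "rot": [0, 0, 0], "claw": 0.5}
  ]
}}

```text
time_s: 12.2
ee_pos: [0.6194, 0.0258, 0.0741]
tcp_rot: [0.803, 0.596, -0.002, -0.001]
wrist_force: [-9.1, -4.7, 2.7]
width: 0.0597
gripper_force: 23.0
```

Run:
```python
from h import *
d=save('scene','s5.png');K=d['K'];Ti=np.linalg.inv(d['cam_to_world'])
def pr(p):
    c=Ti@np.r_[p,1]; return np.array([K[0,2]+K[0,0]*c[0]/-c[2],K[1,2]-K[1,1]*c[1]/-c[2]])
o=get_obs();print(o['wrist_force'],o['wrist_torque'])
a=-.293;R=np.array([[np.cos(a),-np.sin(a)],[np.sin(a),np.cos(a)]])
g=cv2.cvtColor(d['frame'],cv2.COLOR_BGR2GRAY).astype(np.float32)
c0=o['ee_pos'][:2]-R@[-.030,-.080]; print('corner',c0)
W=lambda x,y,z:np.r_[c0+R@[x/1000,y/1000],z/1000]
def prof(P,Q,n):
    m=np.array([P+(Q-P)*t for t in np.linspace(0,1,n)],np.float32)
    return cv2.remap(g,m[:,0].reshape(1,-1),m[:,1].reshape(1,-1),cv2.INTER_LINEAR).astype(int)[0]
# vertical profiles down the -y end face and -x long face
for x in(-55,-40,-25,-10,-4): print('end x',x,prof(pr(W(x,-160,45)),pr(W(x,-160,-15)),31))
for y in(-155,-145,-135,-125,-115): print('side y',y,prof(pr(W(-60,y,45)),pr(W(-60,y,-15)),31))
for x in(-60,0):print(pr(W(x,-160,30)),pr(W(x,-160,15)),pr(W(x,-160,0)))
```

```text
[-9.52127668 -4.95631548  2.84260294] [-0.63560539  1.56068949  0.11789056]
corner [0.67119417 0.09373698]
end x -55 [180 177 174 174 177 181 182 179 169 141 126 117 113 105 113 125 138 133
 128 122 111 111 132 171 191 197 197 197 197 199 202]
end x -40 [178 175 173 171 171 178 182 181 170 147 127 114 107 104 107 117 126 124
 117 114 107 112 130 167 191 202 203 204 205 205 205]
end x -25 [171 173 174 174 169 170 171 173 158 141 126 114 109 105 105 127 134 131
 121 113 106 105 126 160 187 201 202 203 203 202 202]
end x -10 [143 156 168 171 170 170 170 163 149 133 119 114 108 103 107 117 124 123
 115 109 105 101 126 157 189 199 201 202 204 202 200]
end x -4 [134 135 135 136 142 153 165 172 157 139 122 113 105 100  96 114 124 125
 118 109 103 103 125 153 179 195 198 199 200 200 199]
side y -155 [180 185 186 183 180 178 170 149 128 116 109 103  96  99 110 118 117 113
 106  98 104 124 156 179 191 194 194 195 194 193 195]
side y -145 [175 174 175 175 174 172 169 153 135 117 104  97  96  99 107 111 112 107
 101 100 107 131 160 183 196 198 198 196 194 192 191]
side y -135 [176 175 174 175 178 179 171 157 137 116 102  93  90 102 109 110 108 108
 105  94 106 129 157 181 193 198 199 200 201 201 200]
side y -125 [174 176 177 177 173 166 156 143 120 100  85  79  74  74  79  79  79  80
  81  83 100 131 170 192 203 203 202 201 200 199 199]
side y -115 [179 177 174 175 177 177 173 153 128 102  86  76  75  83  95  99  96  84
  78  78  87 127 165 193 204 206 207 206 205 205 204]
[342.25675025 234.67419075] [342.22021221 240.16710957] [342.18419488 245.58174774]
[365.33504666 225.84227986] [365.13651212 231.29880693] [364.94075648 236.67895859]
```

>>> {"api": "drive_tool", "payload": {
  "steps": [
    {"translation": [0.05, 0.16, 0], "rot": [0, 0, 0], "claw": 0.5},
    {"translation": [0.02, 0.06, 0], "rot": [0, 0, 0], "claw": 0.5},
    {"translation": [0, 0, 0], "rot": [0, 0, 0], "claw": 0.5}
  ]
}}

```text
time_s: 12.5
ee_pos: [0.6196, 0.0265, 0.074]
tcp_rot: [0.803, 0.596, -0.003, -0.0]
wrist_force: [-13.9, -20.8, 5.6]
width: 0.0595
gripper_force: 23.2
```

>>> {"api": "drive_tool", "payload": {
  "steps": [
    {"translation": [0.03, 0.1, 0], "rot": [0, 0, 0], "claw": 0.5},
    {"translation": [0, 0, 0], "rot": [0, 0, 0], "claw": 0.5}
  ]
}}

```text
time_s: 12.67
ee_pos: [0.6198, 0.0273, 0.0739]
tcp_rot: [0.803, 0.596, -0.003, -0.0]
wrist_force: [-12.9, -23.3, 3.7]
width: 0.0598
gripper_force: 23.2
```

>>> {"api": "drive_tool", "payload": {
  "steps": [
    {"translation": [0.03, 0.1, 0], "rot": [0, 0, 0], "claw": 0.5},
    {"translation": [0, 0, 0], "rot": [0, 0, 0], "claw": 0.5}
  ]
}}

```text
time_s: 12.83
ee_pos: [0.6201, 0.0283, 0.0739]
tcp_rot: [0.803, 0.596, -0.003, -0.0]
wrist_force: [-13.8, -24.2, 3.0]
width: 0.0596
gripper_force: 23.1
```

>>> {"api": "drive_tool", "payload": {
  "steps": [
    {"translation": [0.04, 0.15, 0], "rot": [0, 0, 0], "claw": 0.5},
    {"translation": [0, 0, 0], "rot": [0, 0, 0], "claw": 0.5}
  ]
}}

```text
time_s: 13.0
ee_pos: [0.6206, 0.0298, 0.0738]
tcp_rot: [0.803, 0.596, -0.003, -0.0]
wrist_force: [-13.0, -24.2, 2.1]
width: 0.0596
gripper_force: 23.1
```

>>> {"api": "drive_tool", "payload": {
  "steps": [
    {"translation": [-0.04, -0.14, 0], "rot": [0, 0, 0], "claw": 0.5},
    {"translation": [0, 0, 0], "rot": [0, 0, 0], "claw": 0.5},
    {"translation": [0, 0, 0], "rot": [0, 0, 0], "claw": 0.5},
    {"translation": [0, 0, 0], "rot": [0, 0, 0], "claw": 0.5}
  ]
}}

```text
time_s: 13.33
ee_pos: [0.6205, 0.0296, 0.0738]
tcp_rot: [0.803, 0.596, -0.002, -0.001]
wrist_force: [-9.4, -9.2, -0.9]
width: 0.0598
gripper_force: 22.8
```

>>> {"api": "drive_tool", "payload": {
  "steps": [
    {"translation": [0.12, -0.04, 0], "rot": [0, 0, 0], "claw": 0.5},
    {"translation": [0, 0, 0], "rot": [0, 0, 0], "claw": 0.5},
    {"translation": [-0.1, 0.03, 0], "rot": [0, 0, 0], "claw": 0.5},
    {"translation": [0, 0, 0], "rot": [0, 0, 0], "claw": 0.5},
    {"translation": [0, 0, 0], "rot": [0, 0, 0], "claw": 0.5}
  ]
}}

```text
time_s: 13.75
ee_pos: [0.6205, 0.0296, 0.0738]
tcp_rot: [0.803, 0.596, -0.002, -0.001]
wrist_force: [-10.1, -9.0, 0.0]
width: 0.0598
gripper_force: 23.0
```

Run:
```python
from h import *
o=get_obs();print(o['wrist_force'],o['wrist_torque'],o['ee_pos'])
a=cv2.imread('pics/w4.png',0).astype(int);b=cv2.cvtColor(get_image('wrist')['frame'],cv2.COLOR_BGR2GRAY).astype(int)
print('end edge rows');
for u in(210,260,330,400):print(u,a[66:90:2,u],b[66:100:2,u])
print('side cols')
for v in(90,130,170,205):print(v,b[v,410:450:2])
```

```text
[-1.01386012e+01 -9.01309288e+00  1.22238536e-03] [-1.30427038  1.7071236   0.27882013] [0.62052004 0.0296293  0.07383383]
end edge rows
210 [ 70  71  64  61  60  46 119 135 135 139 136 139] [105  69  67  74  66  72  74  71  74  75  77  72  73  68  61  48 124]
260 [ 72  69  70  62  58  45 130 151 151 149 148 144] [103  76  71  74  71  73  76  77  71  75  72  72  72  65  68  51 119]
330 [ 72  69  67  67  58  41 119 129 140 136 137 135] [105  63  72  70  73  73  69  70  73  70  74  74  70  67  66  50 125]
400 [ 65  69  71  61  59  43 125 135 138 133 135 137] [103  65  68  72  69  72  75  72  69  76  71  71  75  62  62  42 125]
side cols
90 [69 64 68 69 68 68 65 68 66 66 73 71 71 65 68 70 68 67 69 67]
130 [124 127 128 135 129 131 129 142 145 143  93 102 109 115 112 111 116 116
 114 114]
170 [131 138 142 135 129 135 135 134 131  97 107 113 114 113 116 114 117 115
 112 114]
205 [136 139 138 132 135 136 138 113 103 110 111 111 114 111 115 116 117 113
 110 111]
```

```bash
python3 -c "
from station import close_job;print(close_job())"
```

```text
the job is handed in; nothing more can be done
None
```

I pushed the slat pair into the inside corner and handed the job in at about 14 s, with the gripper still holding it against both fences (about 7 N side, 11 N end). The wrist camera showed the top slat tight on both fences; that the lower slat is flush I inferred from the push forces and the seam in the scene image, not from a direct view.

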